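# Pack balm tubes into a tray on a dial scale up to pack weight

### The job

The white packing tray on the dial scale already holds its glass jar: add black balm tubes from the metal sheet tray one at a time, each pressed upright and fully home onto the floor of its own pocket between the spring tongues (a cap that stands high closes as you press) and then let go, until the resting pointer stands between the two dark limit tabs on the dial. Leave the tubes you do not need standing on the sheet tray. Press gently so that the pointer never runs to the end of the dial, leave the jar in its compartment, and do not disturb the steel jug, the tin or the white slab on the bench.

Things in the scene. Friction and masses are not known exactly. Their poses are not given: they have to be found in the camera images.
- scale: Grey dial scale, fixed; housing 170 mm (x) by 210 mm (y), 85 mm high; beyond it a face slopes down towards +x for 115 mm with the white dial, 118 mm across. Origin: on the bench under the platform's centre; x points from platform to dial, z up. The steel platform (168 x 226 mm) carries the white tray; pocket row at x = -37 mm, rims 139 mm above the bench unloaded.
- dial (a joint): Black pointer, 46 mm, rad clockwise seen from the dial's lower end; 0 = up the slope = no load; the tray alone is 250 g. 0.30 rad per 100 g (a tick; long ticks 500 g). Two dark steel limit tabs on the dial's edge at 2.31 and 2.70 rad (770, 900 g); dial ends at 6.0 rad (2 kg). Pushing on the platform turns it too: 0.306 rad per N; read it hand off, after half a second.
- pocket1 (a point): First (y = -56 mm) of the tray's row of three pockets, 56 mm apart along the scale's y. Point: centre of the pocket floor, axes as the scale; it sinks with the platform. 36 mm deep, 42.5 mm wide along y between plain walls, 54 mm along x, where a sprung steel tongue on either side leans in: 47 mm apart at the mouth, 37 mm at the floor.
- pocket2 (a point): Middle of the tray's row of three pockets, 56 mm apart along the scale's y. Point: centre of the pocket floor, axes as the scale; it sinks with the platform. 36 mm deep, 42.5 mm wide along y between plain walls, 54 mm along x, where a sprung steel tongue on either side leans in: 47 mm apart at the mouth, 37 mm at the floor.
- pocket3 (a point): Third (y = +56 mm) of the tray's row of three pockets, 56 mm apart along the scale's y. Point: centre of the pocket floor, axes as the scale; it sinks with the platform. 36 mm deep, 42.5 mm wide along y between plain walls, 54 mm along x, where a sprung steel tongue on either side leans in: 47 mm apart at the mouth, 37 mm at the floor.
- tray_front (a point): Middle of the top edge of the pocket block on the side away from the dial (36 mm above the pocket floors). How pockets feel: a tube drops in freely for some 20 mm, then rubs between the tongues and needs 4 to 7 N of push the rest of the way and stays; the platform sinks 1 mm per 1.2 N (0.367 rad) as you push. Home only when the resistance climbs clearly above the rubbing: 9 to 10 N.
- tube1: Filled black paperboard tube, 40 mm in diameter, about 110 g; 110 mm tall with its cap closed. The base is 42 mm high, foot chamfered to 35 mm over 3 mm; all above is the cap, which may at first stand up to 16 mm high on its cream neck and slides shut under about 2.5 N. Origin: centre of the underside, z up. Four alike, in a row along the sheet tray's y in order 1 to 4, 62 mm apart (6 mm off, 15 across).
- tube2: Filled black paperboard tube, 40 mm in diameter, about 110 g; 110 mm tall with its cap closed. The base is 42 mm high, foot chamfered to 35 mm over 3 mm; all above is the cap, which may at first stand up to 16 mm high on its cream neck and slides shut under about 2.5 N. Origin: centre of the underside, z up. Four alike, in a row along the sheet tray's y in order 1 to 4, 62 mm apart (6 mm off, 15 across).
- tube3: Filled black paperboard tube, 40 mm in diameter, about 110 g; 110 mm tall with its cap closed. The base is 42 mm high, foot chamfered to 35 mm over 3 mm; all above is the cap, which may at first stand up to 16 mm high on its cream neck and slides shut under about 2.5 N. Origin: centre of the underside, z up. Four alike, in a row along the sheet tray's y in order 1 to 4, 62 mm apart (6 mm off, 15 across).
- tube4: Filled black paperboard tube, 40 mm in diameter, about 110 g; 110 mm tall with its cap closed. The base is 42 mm high, foot chamfered to 35 mm over 3 mm; all above is the cap, which may at first stand up to 16 mm high on its cream neck and slides shut under about 2.5 N. Origin: centre of the underside, z up. Four alike, in a row along the sheet tray's y in order 1 to 4, 62 mm apart (6 mm off, 15 across).
- sheet_tray: Shallow aluminium tray, fixed, 130 mm (x) by 260 mm (y), walls 3 mm thick and 16 mm high, its floor 3 mm thick; the four tubes stand in a row along its y. Origin: centre of its underside.
- jar: Brown glass jar with a metal lid, 66 mm in diameter, 55 mm tall, 210 to 390 g, standing loose in the middle low compartment of the packing tray, 74 mm beyond the middle pocket along the scale's x; leave it there. Origin: centre of its underside.
- jug: Bystander: stainless pouring jug, 90 mm in diameter, 105 mm tall, with a handle. Origin: centre of its underside.
- tin: Bystander: flat aluminium tin, 60 mm in diameter, 24 mm high. Origin: centre of its underside.
- slab: Bystander: white plastic slab, 120 x 160 x 20 mm, lying on the bench. Origin: centre of its underside.
There are look-alikes about, which are no part of the job. Leave any orange look-alike of the tube2 alone. Leave any blue look-alike of the tube4 alone.

How it is judged:
On the way, in this order (a step that is already met when the one before it is completed fails the run):
1. a first tube stands in a pocket (foot below 20 mm over its floor), let go (((z of tube1 in the frame of pocket1 below 0.02 m and horizontal distance between tube1 and pocket1 below 0.006 m) or (z of tube1 in the frame of pocket2 below 0.02 m and horizontal distance between tube1 and pocket2 below 0.006 m) or (z of tube1 in the frame of pocket3 below 0.02 m and horizontal distance between tube1 and pocket3 below 0.006 m) or (z of tube2 in the frame of pocket1 below 0.02 m and horizontal distance between tube2 and pocket1 below 0.006 m) or (z of tube2 in the frame of pocket2 below 0.02 m and horizontal distance between tube2 and pocket2 below 0.006 m) or (z of tube2 in the frame of pocket3 below 0.02 m and horizontal distance between tube2 and pocket3 below 0.006 m) or (z of tube3 in the frame of pocket1 below 0.02 m and horizontal distance between tube3 and pocket1 below 0.006 m) or (z of tube3 in the frame of pocket2 below 0.02 m and horizontal distance between tube3 and pocket2 below 0.006 m) or (z of tube3 in the frame of pocket3 below 0.02 m and horizontal distance between tube3 and pocket3 below 0.006 m) or (z of tube4 in the frame of pocket1 below 0.02 m and horizontal distance between tube4 and pocket1 below 0.006 m) or (z of tube4 in the frame of pocket2 below 0.02 m and horizontal distance between tube4 and pocket2 below 0.006 m) or (z of tube4 in the frame of pocket3 below 0.02 m and horizontal distance between tube4 and pocket3 below 0.006 m)) and contact force between the fingers and anything else below 0.2 N), for 0.1 s.
2. the pointer stands between the two limit tabs with the hand off (value of joint dial between 2.28 and 2.73 rad and contact force between the fingers and anything else below 0.2 N), for 0.4 s.
At the end, for the whole second after the job is handed in: The pointer rests between the limit tabs (2.28 to 2.73 rad); every tube is either home in a pocket (foot within 2 mm of the pocket's floor and 5 mm of its centre, upright within 0.08 rad) or standing upright on the sheet tray; the jar stands in its compartment of the packing tray (value of joint dial between 2.28 and 2.73 rad and velocity of joint dial between -0.15 and 0.15 rad/s and ((((z of tube1 in the frame of pocket1 between -0.003 and 0.002 m and horizontal distance between tube1 and pocket1 below 0.005 m) or (z of tube1 in the frame of pocket2 between -0.003 and 0.002 m and horizontal distance between tube1 and pocket2 below 0.005 m) or (z of tube1 in the frame of pocket3 between -0.003 and 0.002 m and horizontal distance between tube1 and pocket3 below 0.005 m)) and angle between tube1's own z axis and vertical below 0.08 rad) or (z of tube1 in the frame of sheet_tray between -0.003 and 0.008 m and x of tube1 in the frame of sheet_tray between -0.06 and 0.06 m and y of tube1 in the frame of sheet_tray between -0.125 and 0.125 m and angle between tube1's own z axis and vertical below 0.08 rad)) and ((((z of tube2 in the frame of pocket1 between -0.003 and 0.002 m and horizontal distance between tube2 and pocket1 below 0.005 m) or (z of tube2 in the frame of pocket2 between -0.003 and 0.002 m and horizontal distance between tube2 and pocket2 below 0.005 m) or (z of tube2 in the frame of pocket3 between -0.003 and 0.002 m and horizontal distance between tube2 and pocket3 below 0.005 m)) and angle between tube2's own z axis and vertical below 0.08 rad) or (z of tube2 in the frame of sheet_tray between -0.003 and 0.008 m and x of tube2 in the frame of sheet_tray between -0.06 and 0.06 m and y of tube2 in the frame of sheet_tray between -0.125 and 0.125 m and angle between tube2's own z axis and vertical below 0.08 rad)) and ((((z of tube3 in the frame of pocket1 between -0.003 and 0.002 m and horizontal distance between tube3 and pocket1 below 0.005 m) or (z of tube3 in the frame of pocket2 between -0.003 and 0.002 m and horizontal distance between tube3 and pocket2 below 0.005 m) or (z of tube3 in the frame of pocket3 between -0.003 and 0.002 m and horizontal distance between tube3 and pocket3 below 0.005 m)) and angle between tube3's own z axis and vertical below 0.08 rad) or (z of tube3 in the frame of sheet_tray between -0.003 and 0.008 m and x of tube3 in the frame of sheet_tray between -0.06 and 0.06 m and y of tube3 in the frame of sheet_tray between -0.125 and 0.125 m and angle between tube3's own z axis and vertical below 0.08 rad)) and ((((z of tube4 in the frame of pocket1 between -0.003 and 0.002 m and horizontal distance between tube4 and pocket1 below 0.005 m) or (z of tube4 in the frame of pocket2 between -0.003 and 0.002 m and horizontal distance between tube4 and pocket2 below 0.005 m) or (z of tube4 in the frame of pocket3 between -0.003 and 0.002 m and horizontal distance between tube4 and pocket3 below 0.005 m)) and angle between tube4's own z axis and vertical below 0.08 rad) or (z of tube4 in the frame of sheet_tray between -0.003 and 0.008 m and x of tube4 in the frame of sheet_tray between -0.06 and 0.06 m and y of tube4 in the frame of sheet_tray between -0.125 and 0.125 m and angle between tube4's own z axis and vertical below 0.08 rad)) and x of jar in the frame of pocket2 between 0.06 and 0.09 m and angle between jar's own z axis and vertical below 0.08 rad); the robot touches nothing.
It fails at once if the scale is overloaded: the pointer runs to the end of the dial (6.0 rad) (value of joint dial above 6 rad).
It fails at once if the jug, the tin or the slab is moved by more than 20 mm (distance of any of jug, tin, slab from where it was at the start of the episode above 0.02 m).
It also fails if it takes over 72 s, if anything falls off the work surface, if the arm or the gripper's body presses on something with over 40 N, if the wrist force passes 120 N, or if a joint passes its speed limit or range.

### The arm

A 6-joint arm with a two-finger parallel gripper is mounted at the origin on the work surface. World frame = base frame: x ahead of the robot, y to its left, z up, the work surface at z = 0. Lengths are in m, angles in rad, forces in N, time in s.
With the tool pointing down it reaches from about 0.325 to 0.775 m from the base axis. Payload 5.5 kg.
Tool frame: the origin (TCP) lies on the centre line of the jaws, within the pads' length; the fingertips stand 8 mm ahead of it and the grasp point (between the pads) lies 11 mm behind it; z points along the fingers, y is the direction in which the jaws open and shut (so a half turn about z gives the same grasp; the last joint's range is limited). The gripper opens to 88 mm and grips with 3 to 60 N. Pads are 20 mm wide; open, the fingers measure 115 mm over their backs; the gripper's body (75 mm by 178 mm) begins 61 mm behind the grasp point.
Start: joints at [-0.057, 0.091, 1.231, -0, 1.82, -0.057], TCP at [0.6, -0, 0.231] pointing down, gripper open.
Joint ranges: [-2.87, 2.87], [-0.86, 2.18], [0.17, 2.46], [-1.51, 4.65], [0.06, 2.69], [-2.65, 2.65]. Speed limits (rad/s): [2.57, 2.57, 3.01, 3.14, 3.14, 3.14].

### API

Orientations are given as [roll, pitch, yaw] about the fixed x, y, z axes, in that order (R = Rz(yaw) Ry(pitch) Rx(roll)).
In Python, from rig import robot gives the robot as it stands.
- The arm moves only by the tool send_rows, never from a script. Its argument "commands" is a list of rows, each a list of 3 entries, a list of its own where there are three numbers: the finger opening in mm, from 0 to 87.8, then the shift along the tool's x, y, z in mm, then the turn about the tool's z in rad. A call has 1 to 5 rows; each row is the pose to reach, as a shift and turn from the pose measured when the call began, along the tool's axes at that moment; what a row does not reach only later rows make up. A row lasts 1/12 s, in which the tool goes at most 41.7 mm and 7.16 degrees, less where a joint would pass 70% of its speed; a pose out of reach is approached as far as the arm can. A call with a gripper value outside its range is refused whole. The fingers move at their own pace and stop on an object; the grip force is fixed at half the most. Time passes only in rows, so rows that repeat a pose let the fingers close. It gives the time, the measured TCP pose, the force and the opening at its end, in the units of the state.
- robot.sense(): the state, without advancing time (a new reading comes with each control period).
- robot.snapshot(name): name is "scene" or "side" or "wrist"; returns the picture (400x640x3 uint8, red, green, blue); there is no depth.
- robot.camera_model(name): a dict with "intrinsics" (3x3 intrinsics, pixels), "cam_to_world" (4x4, takes a point from camera to world coordinates). Camera axes: x right, y down, z forward; pixel columns grow to the right and rows downward; lengths in m; the calibration is good to about 2 mm. A picture is of the moment at which its call begins: read the wrist's pose just before it. camera_model takes no time and is no camera call; for the wrist camera it gives the pose at the moment of the call.
- robot.close_job(): hands the job in, once; it reports no verdict.
The state is a dict: "time": time; "q": joint angles; "joint_vel": joint speeds; "joint_torque": joint torques, N m; "tcp_pos": TCP position; "eef_rot": TCP orientation; "force": force on the tool from outside, world axes, zero at the start; "moment": the same for the moment, N m; "gripper_width": finger opening in m.
Only numpy, scipy, OpenCV 4.12 (cv2) and the standard library are available. Lean on these libraries where they do the work, as an engineer would, in place of code of your own. Each camera call takes 0.05 s, during which the arm holds its last target. There are 200 camera calls.

## Working session

There is one attempt and no reset: what is moved stays moved. The work goes in short steps, Python scripts to look and compute and a tool call to move; the robot and the scene stay as the last step left them, time stands still between calls to the robot, and variables do not carry over. Pictures are saved under pics/ and viewed, about 8 in all and at most 12, crops included, and the job is handed in when it is done.

Besides the shell and the picture viewer there is one more tool, called after "Emit:" as name(argument=value, ...) on one line, values as JSON. send_rows: Moves the arm, as the interface text tells. Its arguments: {"type":"object","properties":{"commands":{"type":"array","items":{"type":"array"}}},"required":["commands"]}

```bash
mkdir -p pics; ls; cat > h.py <<'E'
import numpy as np, cv2
from rig import robot
def snap(n,f):
    m=robot.camera_model(n); p=robot.snapshot(n); cv2.imwrite('pics/'+f,p[:,:,::-1]); return p,m
def ray(m,u,v,z):
    K=np.array(m['intrinsics']);T=np.array(m['cam_to_world'])
    d=T[:3,:3]@np.linalg.solve(K,[u,v,1]); o=T[:3,3]; return o+d*(z-o[2])/d[2]
def proj(m,P):
    K=np.array(m['intrinsics']);T=np.array(m['cam_to_world'])
    c=(np.atleast_2d(P)-T[:3,3])@T[:3,:3]; q=c@K.T; return q[:,:2]/q[:,2:]
E
python3 - <<'E'
from h import *
s=robot.sense(); print(s['tcp_pos'],s['eef_rot'],s['force'],s['time'])
a,ma=snap('scene','scene0.png'); b,mb=snap('side','side0.png'); 
print(ma,mb)
E
```

```text
pics
[ 5.99710322e-01 -1.39061022e-06  2.29481665e-01] [-3.13958198e+00 -1.21062584e-04  1.57077855e+00] [-0.16682836 -0.88028707  0.22165005] 0.0
{'intrinsics': array([[373.45457792,   0.        , 317.65533991],
       [  0.        , 373.45457792, 200.16359533],
       [  0.        ,   0.        ,   1.        ]]), 'cam_to_world': array([[-8.56921755e-01,  3.66153398e-01, -3.62790290e-01,
         1.01598287e+00],
       [ 5.15445611e-01,  6.07407822e-01, -6.04459726e-01,
         7.44065882e-01],
       [-9.63322301e-04, -7.04973352e-01, -7.09233139e-01,
         9.90618611e-01],
       [ 0.00000000e+00,  0.00000000e+00,  0.00000000e+00,
         1.00000000e+00]])} {'intrinsics': array([[509.28601165,   0.        , 314.50019085],
       [  0.        , 509.28601165, 199.26471367],
       [  0.        ,   0.        ,   1.        ]]), 'cam_to_world': array([[-0.78229946, -0.33830968,  0.52302401, -0.26800358],
       [-0.62277944,  0.44148838, -0.64593636,  0.9769364 ],
       [-0.0123825 , -0.83104427, -0.55606843,  0.98565968],
       [ 0.        ,  0.        ,  0.        ,  1.        ]])}
```

View pics/scene0.png

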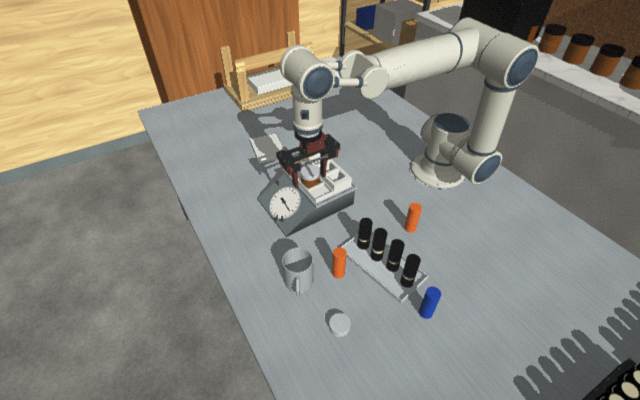

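View pics/side0.png

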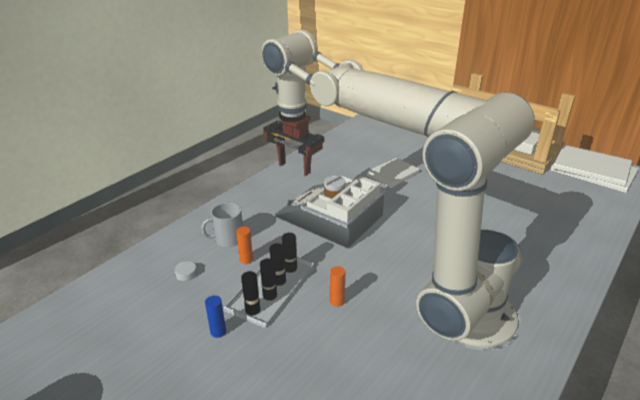

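The scene picture shows the scale with its dial at (285,203), the sheet tray with four black tubes at (365,233), (379,244), (396,254) and (411,270), the jug at (298,270) and the tin at (340,323). The look-alikes are orange at (340,263) and (413,218), and blue at (430,302). The slab is behind the scale at about (267,150). The black ones on the aluminium tray fit the description. I'll confirm that in an enlarged crop.

```bash
python3 - <<'E'
import cv2,numpy as np
s=cv2.imread('pics/scene0.png'); d=cv2.imread('pics/side0.png')
def c(i,x,y,w,h): return cv2.resize(i[y:y+h,x:x+w],(400,300),interpolation=cv2.INTER_CUBIC)
m=np.vstack([np.hstack([c(s,325,205,120,90+10)[:300],c(s,250,150,120,90)]),np.hstack([c(d,200,225,120,90),c(d,270,165,120,90)])])
cv2.imwrite('pics/m1.png',m)
E
```

```text
(no output)
```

View pics/m1.png

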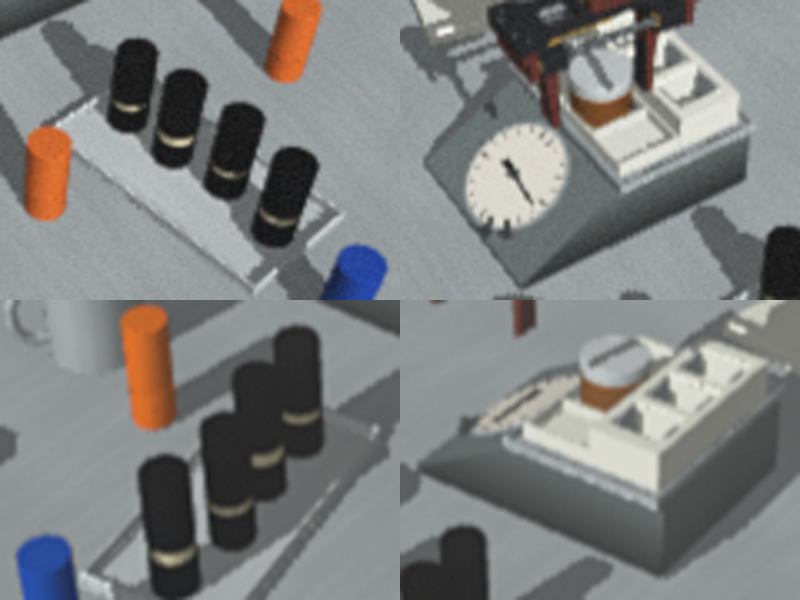

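```bash
python3 - <<'E'
from h import *
ma=robot.camera_model('scene');mb=robot.camera_model('side');mw=robot.camera_model('wrist')
for n,a,b in zip('ABCD',[(363.4,245.7),(377.5,257.7),(392.8,268.3),(407.8,283.3)],[(290,270),(279.5,282.6),(269.6,297.6),(252.5,312)]):
    print(n,ray(ma,*a,.003).round(3),ray(mb,*b,.003).round(3))
print('block side',ray(mb,348,209.4,.1345),ray(mb,380.4,181.5,.1345),ray(mb,305,205,.12))
print('scene plat corner',ray(ma,250+225*.3,150+188*.3,.085),ray(ma,250+350*.3,150+125*.3,.085))
print('block scene',ray(ma,250+337*.3,150+100*.3,.1345),ray(ma,250+267*.3,150+32*.3,.1345))
print('pivot',ray(ma,250+108*.3,150+170*.3,.05),'tip',ray(ma,250+132*.3,150+205*.3,.04))
print(ray(ma,340,280,0),'jug',ray(ma,298,290,0),'slab',ray(mb,395,172,0))
print(mw)
print(robot.sense()['q'])
E
```

```text
A [0.491 0.164 0.003] [0.484 0.165 0.003]
B [0.48  0.227 0.003] [0.473 0.222 0.003]
C [0.464 0.285 0.003] [0.455 0.282 0.003]
D [0.46  0.351 0.003] [0.455 0.348 0.003]
block side [ 0.42197281 -0.02962605  0.1345    ] [ 0.43007349 -0.21753052  0.1345    ] [0.54958033 0.01302232 0.12      ]
scene plat corner [ 0.56842795 -0.0026946   0.085     ] [ 0.40702199 -0.01368972  0.085     ]
block scene [ 0.43019143 -0.00981418  0.1345    ] [ 0.43262484 -0.13988052  0.1345    ]
pivot [ 0.64398963 -0.11851827  0.05      ] tip [ 0.64214259 -0.06886201  0.04      ]
[0.62919597 0.23289558 0.        ] jug [0.75714828 0.19680074 0.        ] slab [ 5.33294837e-01 -4.97152437e-01  1.11022302e-16]
{'intrinsics': array([[297.96474204,   0.        , 324.13983811],
       [  0.        , 297.96474204, 200.96137357],
       [  0.        ,   0.        ,   1.        ]]), 'cam_to_world': array([[ 9.99999098e-01, -6.97204513e-04, -1.14832512e-03,
         6.00709521e-01],
       [-9.91057956e-04, -9.59934622e-01, -2.80222303e-01,
         7.70470937e-02],
       [-9.06944789e-04,  2.80223189e-01, -9.59934447e-01,
         3.83850389e-01],
       [ 0.00000000e+00,  0.00000000e+00,  0.00000000e+00,
         1.00000000e+00]])}
[-5.67128397e-02  9.17723117e-02  1.23172668e+00  1.83251233e-05
  1.81980424e+00 -5.67167058e-02]
```

The crops confirm it: four black tubes stand on the sheet tray, each with a cream ring showing under a raised cap, and the look-alikes are off the tray. The pockets row is on the robot's side of the scale and the jar is in the middle compartment.

Emit:
send_rows(commands=[[87.8,[40,-30,0],0],[87.8,[75,-55,0],0],[87.8,[110,-80,-10],0],[87.8,[140,-105,-20],0],[87.8,[140,-120,-20],0]])

```text
time: 0.52
tcp_pos: [0.4781, 0.1434, 0.2506]
eef_rot: [-3.14, -0.002, 1.574]
force: [0.3, 0.6, 0.7]
gripper_width: 0.0879
```

```bash
python3 - <<'E'
from h import *
s=robot.sense(); print(s['tcp_pos'],s['time'],s['joint_vel'].round(3) if hasattr(s['joint_vel'],'round') else '')
p,m=snap('wrist','w1.png'); np.save('w1.npy',m['cam_to_world'])
E
```

```text
[0.47807436 0.14337034 0.25064116] 0.5167 [ 0.248 -0.593  0.482 -0.034  0.099  0.23 ]
```

View pics/w1.png

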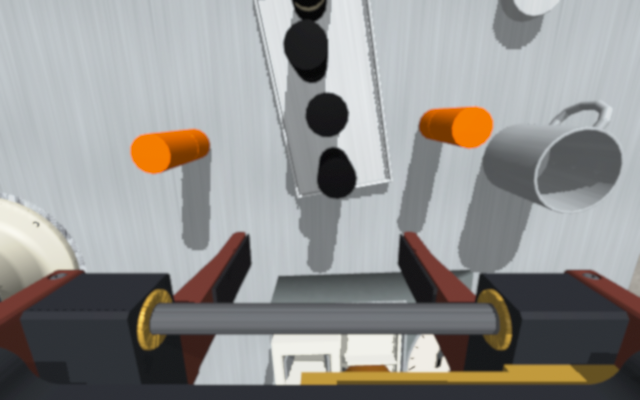

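The wrist view shows tube tops at about A (338,180), B (327,115), C (305,45) and D at the top edge (310,5). The scale's pockets lie under the gripper. I'll look at the pockets next, then fit everything at once.

Emit:
send_rows(commands=[[87.8,[-41,0,-10],0],[87.8,[-82,-3,-20],0],[87.8,[-123,-6,-20],0],[87.8,[-164,-10,-20],0],[87.8,[-205,-15,-20],0]])

```text
time: 0.98
tcp_pos: [0.4615, -0.0634, 0.2713]
eef_rot: [-3.141, -0.002, 1.576]
force: [0.7, 0.3, -0.1]
gripper_width: 0.0878
```

Emit:
send_rows(commands=[[87.8,[-41,0,0],0],[87.8,[-82,-5,0],0],[87.8,[-130,-10,0],0],[87.8,[-130,-10,0],0],[87.8,[-130,-10,0],0]])

```text
time: 1.4
tcp_pos: [0.4514, -0.1959, 0.27]
eef_rot: [-3.139, -0.003, 1.571]
force: [-0.5, 0.8, -0.6]
gripper_width: 0.0878
```

```bash
cat > tubes.py <<'E'
from h import *
from scipy.optimize import minimize
ma=robot.camera_model('scene'); mw=robot.camera_model('wrist'); mw['cam_to_world']=np.load('w1.npy')
views=[(cv2.imread('pics/scene0.png'),ma),(cv2.imread('pics/w1.png'),mw)]
t=np.linspace(0,2*np.pi,40)
def hull(m,x,y,h):
    P=[[x+.02*np.cos(a),y+.02*np.sin(a),z] for z in (.006,.003+h) for a in t]
    return cv2.convexHull(proj(m,P).astype(np.float32))
S=8
def cost(v,x,y,h,use):
    c=0
    for i in use:
        im,m=views[i]; H=hull(m,x,y,h); x0,y0,w,hh=cv2.boundingRect(H); x0-=4;y0-=4;w+=8;hh+=8
        xs,ys=max(x0,0),max(y0,0); cr=im[ys:y0+hh,xs:x0+w].astype(float)
        big=cv2.resize(cr.max(2),None,fx=S,fy=S,interpolation=cv2.INTER_LINEAR); M=(big<75)
        R=np.zeros(M.shape,np.uint8); cv2.fillPoly(R,[((H+.5-[xs,ys])*S).astype(np.int32)],1)
        # 2-px ring only counts outside; background beyond ignored
        D=cv2.dilate(R,np.ones((4*S+1,)*2)); O=(R==0)&(D>0)
        c+=((R==1)&~M).sum()/R.sum()+(O&M).sum()/R.sum()
    return c
for n,x,y in zip('ABCD',[.488,.477,.460,.457],[.164,.225,.284,.350]):
    use=[0] if n=='D' else [0,1]
    best=min((minimize(lambda p:cost(None,*p,use),[x,y,h],method='Nelder-Mead',options=dict(initial_simplex=[[x,y,h],[x+.006,y,h],[x,y+.006,h],[x,y,h+.006]])) for h in (.112,.120)),key=lambda r:r.fun)
    print(n,best.x.round(4),round(best.fun,3))
E
python3 tubes.py; python3 - <<'E'
from h import *
s=robot.sense(); print(s['tcp_pos'],s['time'],s['joint_vel'].round(3))
p,m=snap('wrist','w2.png'); np.save('w2.npy',m['cam_to_world'])
E
```

```text
A [0.4902 0.1585 0.1112] 0.143
B [0.4801 0.219  0.1157] 0.201
C [0.4621 0.2777 0.1129] 0.168
D [0.4615 0.345  0.1174] 0.097
[ 0.45138086 -0.19594946  0.26999717] 1.4 [ 0.069 -0.021  0.008  0.026  0.011  0.039]
```

View pics/w2.png

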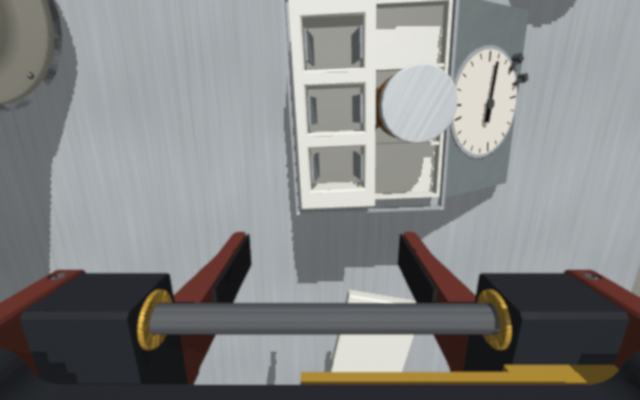

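```bash
python3 - <<'E'
import cv2
s=cv2.imread('pics/w2.png'); cv2.imwrite('pics/m2.png',cv2.resize(s[0:220,280:390],None,fx=5,fy=5,interpolation=cv2.INTER_CUBIC)[::2*0+1][:1100])
cv2.imwrite('pics/m2.png',cv2.resize(s[0:220,280:530],(800,704),interpolation=cv2.INTER_CUBIC)[:600])
E
```

```text
(no output)
```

View pics/m2.png

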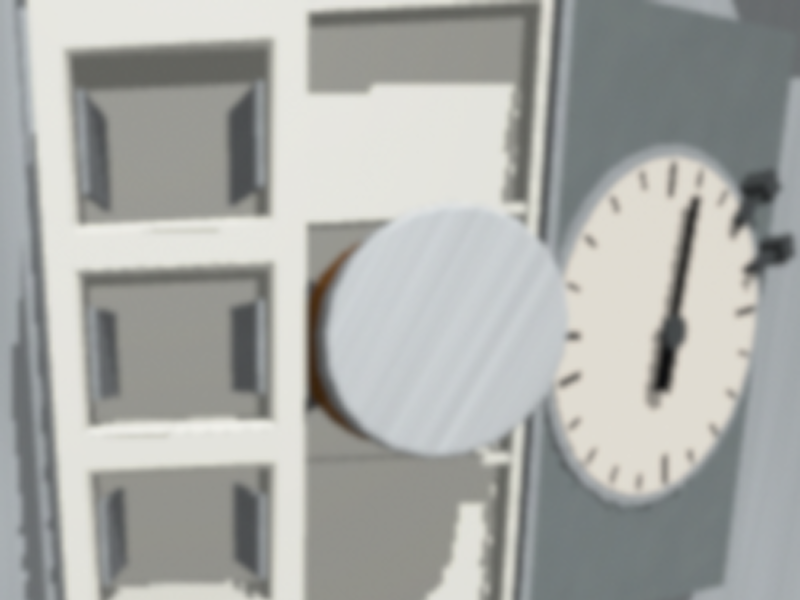

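```bash
python3 - <<'E'
from h import *
m=robot.camera_model('wrist'); m['cam_to_world']=np.load('w2.npy')
f=lambda p:ray(m,280+(p[0]+.5)/3.2-.5,(p[1]+.5)/3.2-.5,.134)[:2]
for n,q in dict(p3=[(65,50),(272,40),(272,215),(78,225)],p2=[(78,272),(272,262),(272,422),(88,430)]).items():
    c=np.array([f(p) for p in q]); print(n,c.mean(0).round(4),'wx',(c[1]-c[0]).round(4),(c[2]-c[3]).round(4),'wy',(c[0]-c[3]).round(4),(c[1]-c[2]).round(4))
c=np.array([f(p) for p in [(90,472),(272,462)]]);print('p1 top edge mid',c.mean(0))
print(np.array(m['cam_to_world'])[:3,3], robot.sense()['tcp_pos'])
E
```

```text
p3 [ 0.46   -0.0576] wx [0.0555 0.0023] [0.0545 0.0025] wy [-0.0027  0.0434] [-0.0016  0.0432]
p2 [ 0.4621 -0.1137] wx [0.0552 0.0026] [0.0547 0.0023] wy [-0.0021  0.044 ] [-0.0016  0.0443]
p1 top edge mid [ 0.46347267 -0.14780474]
[ 0.45249219 -0.11929615  0.42443364] [ 0.45184068 -0.19418548  0.27037866]
```

The enlarged crop gives consistent pocket corners: p3 (0.460,-0.058), p2 (0.462,-0.114), p1 (0.4645,-0.170), with the scale turned by about 0.044 rad. The pointer reads about 1.8 rad, or 600 g, so two tubes should be needed. I'm going for tube A (nearest the scale) and pocket 3 first.

Emit:
send_rows(commands=[[87.8,[41,4,0],0],[87.8,[82,8,0],0],[87.8,[123,14,0],0],[87.8,[164,20,0],0],[87.8,[205,24,0],0]])

```text
time: 1.87
tcp_pos: [0.4748, 0.0147, 0.2712]
eef_rot: [-3.14, -0.004, 1.576]
force: [0.7, -0.3, 0.0]
gripper_width: 0.0876
```

Emit:
send_rows(commands=[[87.8,[41,5,0],0],[87.8,[82,10,10],0],[87.8,[110,14,20],0],[87.8,[110,14,20],0],[87.8,[110,14,20],0]])

```text
time: 2.28
tcp_pos: [0.487, 0.128, 0.2506]
eef_rot: [-3.138, -0.004, 1.582]
force: [-0.5, -0.9, 0.7]
gripper_width: 0.088
```

```bash
python3 - <<'E'
from h import *
s=robot.sense(); print(s['tcp_pos'],s['joint_vel'].round(3))
p,m=snap('wrist','w3.png'); np.save('w3.npy',m['cam_to_world'])
E
cat > t3.py <<'E'
import re
src=open('tubes.py').read().split('for n,x,y')[0]; exec(src)
m3=dict(mw); m3['cam_to_world']=np.load('w3.npy'); views.append((cv2.imread('pics/w3.png'),m3))
for n,x,y in zip('ABC',[.488,.477,.460],[.160,.221,.280]):
  for use in ([1],[2],[1,2]):
    best=min((minimize(lambda p:cost(None,*p,use),[x,y,h],method='Nelder-Mead',options=dict(initial_simplex=[[x,y,h],[x+.006,y,h],[x,y+.006,h],[x,y,h+.006]])) for h in (.112,.120)),key=lambda r:r.fun)
    print(n,use,best.x.round(4),round(best.fun,3))
E
python3 t3.py
```

```text
[0.48700724 0.12797213 0.25055608] [-0.059 -0.019 -0.015 -0.015  0.008 -0.018]
A [1] [0.491  0.1573 0.1052] 0.036
A [2] [0.4904 0.1573 0.1016] 0.027
A [1, 2] [0.4905 0.1574 0.1038] 0.076
B [1] [0.4806 0.2199 0.103 ] 0.015
B [2] [0.4801 0.2209 0.1036] 0.014
B [1, 2] [0.4803 0.2204 0.1053] 0.066
C [1] [0.4617 0.2802 0.1027] 0.052
C [2] [0.4618 0.2802 0.1062] 0.051
C [1, 2] [0.4616 0.28   0.105 ] 0.11
```

Emit:
send_rows(commands=[[87.8,[15,2,0],0],[87.8,[29.5,4,10],0],[87.8,[29.5,4,40],0],[87.8,[29.5,4,75],0],[87.8,[29.5,4,90],0]])

```text
time: 2.75
tcp_pos: [0.4897, 0.1554, 0.1579]
eef_rot: [-3.136, -0.002, 1.579]
force: [-0.5, -0.2, -1.3]
gripper_width: 0.0875
```

Emit:
send_rows(commands=[[87.8,[0,0,30],0],[87.8,[0,0,55],0],[87.8,[0,0,75],0],[87.8,[0,0,75],0],[80,[0,0,75],0]])

```text
time: 3.17
tcp_pos: [0.4888, 0.1547, 0.083]
eef_rot: [-3.134, -0.002, 1.577]
force: [0.5, 0.3, -0.4]
gripper_width: 0.0836
```

Emit:
send_rows(commands=[[70,[2.8,1.5,0],0],[55,[2.8,1.5,0],0],[36,[2.8,1.5,0],0],[36,[2.8,1.5,0],0],[36,[2.8,1.5,0],0]])

```text
time: 3.58
tcp_pos: [0.4908, 0.1576, 0.0838]
eef_rot: [-3.136, -0.002, 1.577]
force: [-0.1, 0.3, 0.7]
gripper_width: 0.0512
```

Emit:
send_rows(commands=[[36,[0,0,0],0],[36,[0,0,0],0],[36,[0,0,-10],0],[36,[0,0,-30],0],[36,[0,0,-50],0]])

```text
time: 4.0
tcp_pos: [0.4903, 0.1573, 0.1339]
eef_rot: [-3.133, -0.002, 1.577]
force: [-0.1, 0.0, -0.6]
gripper_width: 0.0395
```

Emit:
send_rows(commands=[[36,[0,0,-35],0],[36,[0,0,-75],0],[36,[-10,0,-110],0],[36,[-45,-5,-126],0],[36,[-80,-12,-126],0]])

```text
time: 4.42
tcp_pos: [0.4809, 0.0771, 0.2659]
eef_rot: [3.141, -0.002, 1.58]
force: [1.2, -0.8, -1.3]
gripper_width: 0.0399
```

Emit:
send_rows(commands=[[36,[-38,-6,0],0],[36,[-76,-12,0],0],[36,[-110,-17,0],0],[36,[-135,-19,0],0],[36,[-135,-19,0],0]])

```text
time: 4.83
tcp_pos: [0.4625, -0.062, 0.2662]
eef_rot: [3.141, -0.0, 1.575]
force: [-0.2, 0.2, -0.8]
gripper_width: 0.0397
```

```bash
python3 - <<'E'
from h import *
s=robot.sense(); print(s['tcp_pos'],s['force'],s['gripper_width'])
p,m=snap('wrist','w4.png'); np.save('w4.npy',m['cam_to_world']); q,ms=snap('side','s4.png')
print(proj(m,[s['tcp_pos']]), proj(ms,[s['tcp_pos']]))
x,y=[int(v) for v in proj(ms,[s['tcp_pos']])[0]]
cv2.imwrite('pics/m4.png',np.hstack([cv2.resize(p[:,140:460,::-1],(400,500)),cv2.resize(q[y-60:y+90,x-60:x+60,::-1],(400,500),interpolation=cv2.INTER_CUBIC)]))
E
```

```text
[ 0.46251217 -0.06196402  0.26615624] [-0.15351177  0.16794623 -0.83776087] 0.039711109738415934
[[322.83737887 254.95770131]] [[344.08974238 161.46383335]]
```

View pics/m4.png

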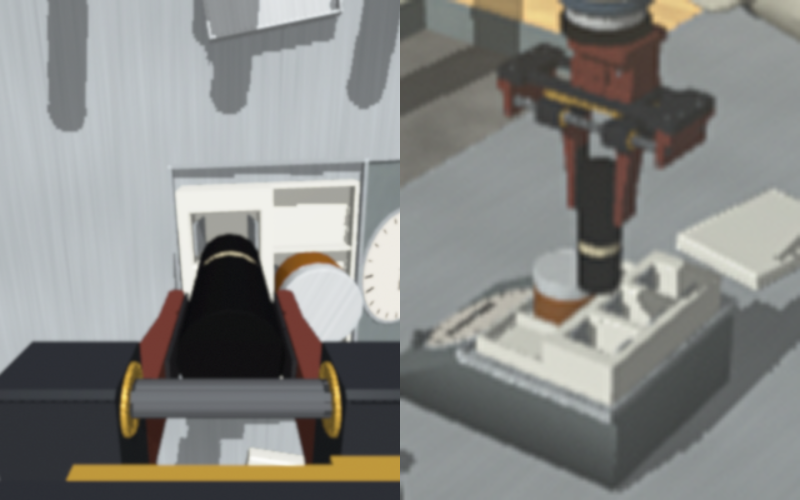

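```bash
python3 - <<'E'
from h import *
im=cv2.imread('pics/w4.png').max(2).astype(float); m=robot.camera_model('wrist'); m['cam_to_world']=np.load('w4.npy')
tcp=np.array([.4625,-.0620,.2662])
for c in (321,324,327): print(c,im[180:198,c].astype(int))
t=np.linspace(0,2*np.pi,360)
for dy in (-.002,0,.002):
  P=np.array([[tcp[0]+.02*np.cos(a),tcp[1]+dy+.02*np.sin(a),tcp[2]-.078] for a in t]); q=proj(m,P); i=q[:,1].argmin(); print(dy,q[i],q[:,0].min(),q[:,0].max())
for r in (195,200,205): print(r,im[r,280:370].astype(int))
E
```

```text
321 [163 163 163 164 162 152 124  81  40  19  17  17  16  18  18  17  17  18]
324 [163 163 163 163 162 152 122  76  34  18  17  17  18  18  18  17  19  19]
327 [163 163 163 163 162 156 136  98  53  25  19  19  18  18  17  18  17  17]
-0.002 [323.06782072 190.59894837] 298.7851467828722 347.43677037127753
0 [323.07403103 188.17970564] 298.73557472202106 347.4986529403512
0.002 [323.08027051 185.74909751] 298.68577494627004 347.5608196236206
195 [186 168 156 188 226 238 241 241 241 241 240 237 230 213 181 164 167 154
 131 117 115 115 111 102  85  65  44  27  18  16  16  15  17  16  17  16
  16  16  16  16  17  17  18  18  17  17  17  18  17  18  17  17  17  17
  16  15  16  16  16  16  23  36  60  98 142 170 165 162 193 226 238 241
 241 241 241 241 241 241 240 240 239 239 239 239 239 239 239 239 238 239]
200 [190 181 165 172 213 234 240 240 241 241 241 239 235 223 194 167 165 159
 136 120 114 100  74  41  22  16  15  16  15  16  15  16  16  18  19  24
  32  39  45  53  60  64  70  77  80  79  74  65  57  48  39  34  28  23
  17  17  18  17  17  16  16  17  17  21  41  70 104 143 191 226 238 241
 241 241 241 241 241 240 239 237 237 236 235 235 235 235 235 235 235 235]
205 [169 176 163 157 197 231 239 240 241 240 240 240 237 231 211 166 137 131
 124 106  74  39  18  14  17  17  28  51  77  96 106 118 131 134 127 115
 105  96  82  65  53  44  36  35  41  45  55  66  74  79  85  93  98  99
 108 122 135 138 128 103  72  44  25  18  17  23  56 115 180 224 237 241
 241 241 241 241 240 237 221 186 166 162 162 162 162 162 162 161 158 152]
```

Emit:
send_rows(commands=[[36,[3.3,-3.3,0],0],[36,[3.3,-3.3,20],0],[36,[3.3,-3.3,40],0],[36,[3.3,-3.3,46],0],[36,[3.3,-3.3,46],0]])

```text
time: 5.35
tcp_pos: [0.4589, -0.0538, 0.2182]
eef_rot: [-3.138, -0.004, 1.58]
force: [0.4, -0.0, -0.0]
gripper_width: 0.0392
```

Emit:
send_rows(commands=[[36,[-4.9,0.3,0],0],[36,[-4.9,0.3,0],0],[36,[-4.9,0.3,0],0]])

```text
time: 5.6
tcp_pos: [0.4596, -0.0587, 0.2193]
eef_rot: [-3.14, -0.003, 1.58]
force: [-0.3, -0.0, -1.3]
gripper_width: 0.0399
```

Emit:
send_rows(commands=[[36,[0,0,5],0],[36,[0,0,10],0],[36,[0,0,15],0],[36,[0,0,20],0],[36,[0,0,20],0]])

```text
time: 6.02
tcp_pos: [0.4593, -0.0589, 0.1978]
eef_rot: [-3.138, -0.003, 1.58]
force: [0.0, -0.3, -0.6]
gripper_width: 0.0397
```

Emit:
send_rows(commands=[[36,[0,0,3],0],[36,[0,0,6],0],[36,[0,0,9],0],[36,[0,0,11],0],[36,[0,0,11],0]])

```text
time: 6.43
tcp_pos: [0.4593, -0.059, 0.1865]
eef_rot: [-3.138, -0.003, 1.58]
force: [1.1, -1.7, 0.2]
gripper_width: 0.0396
```

Emit:
send_rows(commands=[[36,[0,0,3],0],[36,[0,0,6],0],[36,[0,0,8],0],[36,[0,0,8],0],[36,[0,0,8],0]])

```text
time: 6.85
tcp_pos: [0.4593, -0.0589, 0.1786]
eef_rot: [-3.139, -0.003, 1.58]
force: [0.6, -0.7, 1.0]
gripper_width: 0.0393
```

Emit:
send_rows(commands=[[36,[0,0,2],0],[36,[0,0,4],0],[36,[0,0,5],0],[36,[0,0,5],0],[36,[0,0,5],0]])

```text
time: 7.27
tcp_pos: [0.4594, -0.059, 0.1738]
eef_rot: [-3.139, -0.003, 1.58]
force: [-0.9, -1.5, 3.9]
gripper_width: 0.0395
```

Emit:
send_rows(commands=[[36,[0,0,2],0],[36,[0,0,4],0],[36,[0,0,5],0],[36,[0,0,5],0],[36,[0,0,5],0]])

```text
time: 7.68
tcp_pos: [0.4594, -0.059, 0.1687]
eef_rot: [-3.139, -0.003, 1.58]
force: [0.6, -2.4, 3.9]
gripper_width: 0.0397
```

Emit:
send_rows(commands=[[36,[-0.6,0,2],0],[36,[-0.6,0,4],0],[36,[-0.6,0,4],0],[36,[-0.6,0,4],0],[36,[-0.6,0,4],0]])

```text
time: 8.1
tcp_pos: [0.4595, -0.0592, 0.1653]
eef_rot: [-3.14, -0.003, 1.58]
force: [-1.2, 0.5, 6.7]
gripper_width: 0.0396
```

Emit:
send_rows(commands=[[36,[0,0,1],0],[36,[0,0,2],0],[36,[0,0,2],0],[36,[0,0,2],0]])

```text
time: 8.43
tcp_pos: [0.4595, -0.0591, 0.1641]
eef_rot: [-3.14, -0.003, 1.58]
force: [-1.6, 0.1, 9.3]
gripper_width: 0.0396
```

```bash
cat > st.py <<'E'
from h import *
import sys
p,m=snap('scene',sys.argv[1]); f=[robot.sense()['force']]
for i in range(3):
    robot.snapshot('side'); f.append(robot.sense()['force'])
s=robot.sense(); print(np.round(f,1), s['tcp_pos'].round(4), s['gripper_width'])
E
python3 st.py sc5.png
```

```text
[[-1.8 -0.6  8.8]
 [-1.8 -0.8  7.9]
 [-2.1 -0.3  9. ]
 [-2.4 -0.9  8.5]] [ 0.4595 -0.0591  0.1642] 0.03976275129904983
```

Emit:
send_rows(commands=[[36,[0,0,0.7],0],[36,[0,0,1.4],0],[36,[0,0,1.4],0],[36,[0,0,1.4],0]])

```text
time: 8.97
tcp_pos: [0.4595, -0.0591, 0.1637]
eef_rot: [-3.141, -0.003, 1.58]
force: [-2.7, -1.7, 9.4]
gripper_width: 0.0397
```

```bash
python3 st.py sc6.png
```

```text
[[-2.8 -1.   9.1]
 [-2.5 -1.1  8.9]
 [-2.5 -0.6  8.8]
 [-1.9 -1.2  9.8]] [ 0.4595 -0.0591  0.1637] 0.04008690555082683
```

Emit:
send_rows(commands=[[62,[0,0,0],0],[62,[0,0,0],0],[62,[0,0,0],0],[70,[0,0,-20],0],[80,[0,0,-60],0]])

```text
time: 9.58
tcp_pos: [0.4573, -0.0586, 0.218]
eef_rot: [-3.13, -0.006, 1.58]
force: [0.1, 0.8, 0.3]
gripper_width: 0.0694
```

Emit:
send_rows(commands=[[87.8,[0,0,-30],0],[87.8,[35,5,-45],0],[87.8,[75,10,-45],0],[87.8,[115,14,-45],0],[87.8,[155,16,-45],0]])

```text
time: 10.0
tcp_pos: [0.4724, 0.0978, 0.2633]
eef_rot: [-3.129, -0.007, 1.579]
force: [1.3, -0.4, -0.4]
gripper_width: 0.0879
```

Emit:
send_rows(commands=[[87.8,[41,2,0],0],[87.8,[75,4,0],0],[87.8,[90,4,10],0],[87.8,[90,4,10],0],[87.8,[90,4,10],0]])

```text
time: 10.42
tcp_pos: [0.4749, 0.1885, 0.2523]
eef_rot: [-3.126, -0.005, 1.582]
force: [0.8, -0.6, -0.6]
gripper_width: 0.088
```

```bash
python3 - <<'E'
from h import *
s=robot.sense(); print(s['tcp_pos'],s['eef_rot'],s['joint_vel'].round(3))
p,m=snap('wrist','w3.png'); np.save('w3.npy',m['cam_to_world'])
q,ms=snap('scene','sc7.png')
z=np.hstack([cv2.resize(q[150:240,250:370,::-1],(500,375),interpolation=cv2.INTER_CUBIC),cv2.resize(robot.snapshot('side')[130:240,270:390,::-1],(300,375),interpolation=cv2.INTER_CUBIC)])
cv2.imwrite('pics/m7.png',z)
E
sed -i "s/zip('ABC'.*/zip('BC',[.477,.460],[.221,.280]):/" t3.py; python3 t3.py
```

```text
[0.47491616 0.18845873 0.25229229] [-3.1260327  -0.00544799  1.58156718] [-0.039 -0.02  -0.012 -0.008  0.008 -0.006]
B [1] [0.4806 0.2199 0.103 ] 0.015
B [2] [0.4804 0.2179 0.1066] 0.02
B [1, 2] [0.4804 0.2193 0.1107] 0.103
C [1] [0.4617 0.2802 0.1027] 0.052
C [2] [0.4614 0.2785 0.1021] 0.03
C [1, 2] [0.4615 0.2785 0.1035] 0.116
```

View pics/m7.png

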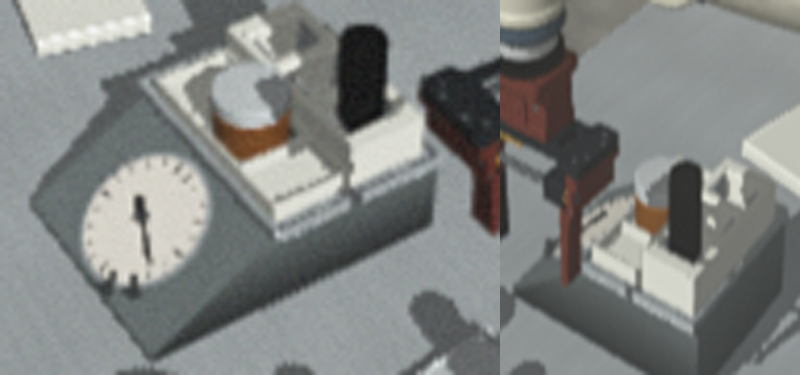

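Tube A stands upright in pocket 3 at about (361,78) in the crop with its cap closed, and the jar and slab are unmoved. The pointer is still short of the tabs, so I'm going on with tube B.

Emit:
send_rows(commands=[[87.8,[15,3,0],0],[87.8,[30.5,6,10],0],[87.8,[30.5,6,40],0],[87.8,[30.5,7,75],0],[87.8,[30.5,8,90],0]])

```text
time: 10.98
tcp_pos: [0.4815, 0.2164, 0.1602]
eef_rot: [-3.125, -0.005, 1.576]
force: [0.8, -0.9, -1.8]
gripper_width: 0.0876
```

Emit:
send_rows(commands=[[87.8,[0,0,30],0],[87.8,[0,1,55],0],[87.8,[0,1,77],0],[87.8,[0,1,77],0],[87.8,[0,1,77],0]])

```text
time: 11.4
tcp_pos: [0.4809, 0.2155, 0.0828]
eef_rot: [-3.123, -0.004, 1.575]
force: [-0.9, -0.0, 0.4]
gripper_width: 0.0875
```

Emit:
send_rows(commands=[[70,[3.5,0,-1],0],[55,[3.5,0,-1],0],[36,[3.5,0,-1],0],[36,[3.5,0,-1],0],[36,[3.5,0,-1],0]])

```text
time: 11.82
tcp_pos: [0.4814, 0.2192, 0.0848]
eef_rot: [-3.125, -0.004, 1.575]
force: [-0.9, -0.5, 0.3]
gripper_width: 0.0578
```

Emit:
send_rows(commands=[[36,[0,0,0],0],[36,[0,0,0],0],[36,[0,0,0],0],[36,[0,0,-15],0],[36,[0,0,-45],0]])

```text
time: 12.23
tcp_pos: [0.4798, 0.2181, 0.1255]
eef_rot: [-3.117, -0.001, 1.575]
force: [0.5, 0.1, -2.2]
gripper_width: 0.0397
```

Emit:
send_rows(commands=[[36,[0,0,-40],0],[36,[0,0,-80],0],[36,[-10,0,-115],0],[36,[-45,-2,-137],0],[36,[-80,-3,-137],0]])

```text
time: 12.65
tcp_pos: [0.4816, 0.1382, 0.2686]
eef_rot: [-3.125, -0.003, 1.578]
force: [0.8, -0.0, -0.0]
gripper_width: 0.0398
```

Emit:
send_rows(commands=[[36,[0,0,-35],0],[36,[-25,-2,-52],0],[36,[-65,-4,-52],0],[36,[-105,-7,-52],0],[36,[-145,-10,-52],0]])

```text
time: 13.07
tcp_pos: [0.4731, -0.0083, 0.3205]
eef_rot: [-3.126, -0.003, 1.579]
force: [1.0, 0.3, -1.4]
gripper_width: 0.0397
```

Emit:
send_rows(commands=[[36,[-41,-2,0],0],[36,[-82,-5,0],0],[36,[-120,-8,0],0],[36,[-150,-9,0],0],[36,[-163,-9,0],0]])

```text
time: 13.48
tcp_pos: [0.4647, -0.1748, 0.3194]
eef_rot: [-3.125, -0.003, 1.575]
force: [0.2, 0.9, -0.5]
gripper_width: 0.0399
```

Emit:
send_rows(commands=[[36,[0,0,0],0],[36,[0,0,25],0],[36,[0,0,50],0],[36,[0,0,54],0],[36,[0,0,54],0]])

```text
time: 13.9
tcp_pos: [0.4633, -0.173, 0.2635]
eef_rot: [-3.121, -0.005, 1.577]
force: [0.8, 0.1, -1.2]
gripper_width: 0.0398
```

```bash
python3 - <<'E'
from h import *
s=robot.sense(); tcp=s['tcp_pos']; print(tcp,s['eef_rot'],s['joint_vel'].round(3))
p,m=snap('wrist','w8.png'); np.save('w8.npy',m['cam_to_world'])
im=p.max(2).astype(float)
t=np.linspace(0,2*np.pi,360)
for dy in (-.002,0,.002):
  P=np.array([[tcp[0]+.02*np.cos(a),tcp[1]+dy+.02*np.sin(a),tcp[2]-.078] for a in t]); q=proj(m,P); i=q[:,1].argmin(); print(dy,q[i],q[:,0].min(),q[:,0].max())
for c in (321,324,327): print(c,im[178:200,c].astype(int))
for r in (197,200): print(r,im[r,290:360].astype(int))
print('p1',proj(m,[[.4645,-.1697,.134],[.4634,-.1485,.134]]))
E
```

```text
[ 0.46330003 -0.17304804  0.26347914] [-3.12084328 -0.00471563  1.57663674] [-0.002 -0.011 -0.07  -0.001  0.018 -0.004]
-0.002 [325.14000246 190.90409447] 300.8298953758032 349.452175927256
0 [325.15475235 188.48507451] 300.7895209841754 349.52159552304374
0.002 [325.16957047 186.05486255] 300.7489642450511 349.59132974664635
321 [164 164 165 164 165 165 165 164 159 141 105  59  25  17  17  18  18  18
  17  18  18  18]
324 [164 164 164 164 164 165 165 164 160 144 109  62  26  18  17  17  17  19
  18  19  18  17]
327 [164 165 165 164 165 164 165 164 163 152 121  74  34  20  18  19  18  18
  18  18  18  19]
197 [210 234 241 242 242 242 242 240 237 228 207 172 161 155 123  76  40  22
  18  16  16  17  17  17  16  17  17  15  16  16  17  18  17  20  19  18
  17  18  17  18  17  17  18  17  17  15  17  17  17  18  23  43  73 102
 120 119 107  95  92  97 118 151 168 162 168 205 231 240 241 242]
200 [200 232 240 241 241 241 241 240 237 230 211 170 140 113  73  32  17  15
  14  17  16  17  16  17  18  16  16  18  18  19  19  19  18  19  19  19
  18  19  17  18  19  18  18  17  18  17  17  17  16  16  15  17  17  27
  54  92 120 125 114 105 119 148 165 161 169 204 230 239 241 242]
p1 [[327.23264739 192.63845068]
 [326.2645402  171.32420498]]
```

Emit:
send_rows(commands=[[36,[3.5,2,0],0],[36,[3.5,2,15],0],[36,[3.5,2.5,35],0],[36,[3.5,2.6,44],0],[36,[3.5,2.6,44],0]])

```text
time: 14.37
tcp_pos: [0.4653, -0.169, 0.2202]
eef_rot: [-3.122, -0.004, 1.577]
force: [-0.7, 0.3, -1.5]
gripper_width: 0.0396
```

Emit:
send_rows(commands=[[36,[-0.4,0,5],0],[36,[-0.4,0.2,10],0],[36,[-0.4,0.3,15],0],[36,[-0.4,0.4,21],0],[36,[-0.4,0.4,21],0]])

```text
time: 14.78
tcp_pos: [0.4651, -0.1695, 0.1981]
eef_rot: [-3.121, -0.004, 1.577]
force: [1.4, -1.7, -2.0]
gripper_width: 0.0399
```

Emit:
send_rows(commands=[[36,[0,0,3],0],[36,[0,0.1,6],0],[36,[0,0.2,9],0],[36,[0,0.2,12],0],[36,[0,0.2,12],0]])

```text
time: 15.2
tcp_pos: [0.4651, -0.1695, 0.1857]
eef_rot: [-3.12, -0.004, 1.577]
force: [0.3, -1.5, -0.1]
gripper_width: 0.0395
```

Emit:
send_rows(commands=[[36,[-0.4,0,3],0],[36,[-0.4,0.1,6],0],[36,[-0.4,0.2,9],0],[36,[-0.4,0.2,12],0],[36,[-0.4,0.2,12],0]])

```text
time: 15.62
tcp_pos: [0.4649, -0.1698, 0.173]
eef_rot: [-3.12, -0.005, 1.577]
force: [-0.2, 0.5, 2.2]
gripper_width: 0.04
```

Emit:
send_rows(commands=[[36,[0,0,2],0],[36,[0,0.1,4],0],[36,[0,0.1,5],0],[36,[0,0.1,5],0],[36,[0,0.1,5],0]])

```text
time: 16.03
tcp_pos: [0.465, -0.1698, 0.1682]
eef_rot: [-3.12, -0.004, 1.577]
force: [-0.7, -1.1, 3.1]
gripper_width: 0.0397
```

Emit:
send_rows(commands=[[36,[0,0,2],0],[36,[0,0.1,4],0],[36,[0,0.1,5],0],[36,[0,0.1,5],0],[36,[0,0.1,5],0]])

```text
time: 16.45
tcp_pos: [0.465, -0.1699, 0.1632]
eef_rot: [-3.12, -0.004, 1.577]
force: [-1.4, 0.0, 3.4]
gripper_width: 0.0399
```

```bash
python3 st.py sc8.png
```

```text
[[-1.  -1.2  5.3]
 [-0.9 -0.6  3.6]
 [-1.6 -0.4  5. ]
 [-1.5 -0.7  5.3]] [ 0.465  -0.1699  0.1632] 0.039566239301081246
```

Emit:
send_rows(commands=[[36,[0,0,1.5],0],[36,[0,0,3],0],[36,[0,0,4],0],[36,[0,0,4],0]])

```text
time: 16.98
tcp_pos: [0.465, -0.1699, 0.16]
eef_rot: [-3.121, -0.004, 1.577]
force: [-1.8, -0.1, 7.8]
gripper_width: 0.0397
```

```bash
python3 st.py sc9.png
```

```text
[[-1.6 -0.1  7.6]
 [-2.4 -0.   7.2]
 [-2.5  0.8  7.6]
 [-2.   0.5  8.6]] [ 0.465  -0.1699  0.1602] 0.03959816356052974
```

Emit:
send_rows(commands=[[36,[0,0,0.8],0],[36,[0,0,1.6],0],[36,[0,0,2],0],[36,[0,0,2],0]])

```text
time: 17.52
tcp_pos: [0.465, -0.1699, 0.1592]
eef_rot: [-3.122, -0.003, 1.577]
force: [-2.7, 0.5, 8.9]
gripper_width: 0.0398
```

```bash
python3 st.py sc10.png
```

```text
[[-2.8  0.5  8.3]
 [-3.4  0.9  8.9]
 [-3.   0.5  9.8]
 [-3.4  0.5  8.5]] [ 0.465  -0.1699  0.1593] 0.03986336722707111
```

Emit:
send_rows(commands=[[36,[0,0,0.6],0],[36,[0,0,1.2],0],[36,[0,0,1.2],0]])

```text
time: 17.97
tcp_pos: [0.4649, -0.1699, 0.1592]
eef_rot: [-3.123, -0.003, 1.577]
force: [-3.6, 0.9, 8.5]
gripper_width: 0.0398
```

Emit:
send_rows(commands=[[62,[0,0,0],0],[62,[0,0,0],0],[62,[0,0,0],0],[70,[0,0,-20],0],[80,[0,0,-60],0]])

```text
time: 18.38
tcp_pos: [0.464, -0.1691, 0.2133]
eef_rot: [-3.112, -0.008, 1.577]
force: [-0.2, -0.1, 0.2]
gripper_width: 0.0693
```

Emit:
send_rows(commands=[[87.8,[0,0,-35],0],[87.8,[-10,0,-60],0],[87.8,[-20,0,-60],0],[87.8,[-20,0,-60],0],[87.8,[-20,0,-60],0]])

```text
time: 18.8
tcp_pos: [0.4657, -0.1897, 0.2713]
eef_rot: [-3.11, -0.009, 1.576]
force: [0.8, 0.7, -0.8]
gripper_width: 0.0878
```

```bash
python3 - <<'E'
from h import *
s=robot.sense(); print(s['tcp_pos'],s['time'])
p,m=snap('wrist','w11.png'); np.save('w11.npy',m['cam_to_world']); d=robot.snapshot('side');q,ms=snap('scene','sc11.png')
rs=lambda i,w,h:cv2.resize(i[:,:,::-1],(w,h),interpolation=cv2.INTER_CUBIC)
cv2.imwrite('pics/m11.png',np.vstack([np.hstack([rs(q[150:240,250:370],400,300),rs(d[130:220,280:400],400,300)]),rs(p[0:225,240:540],800,600)[::2,::1][:300]]))
cv2.imwrite('pics/m11.png',np.hstack([np.vstack([rs(q[150:240,250:370],400,300),rs(d[130:220,280:400],400,300)]),rs(p[0:240,300:460+80],400,400+0)[:400].repeat(1,0) if False else np.vstack([rs(p[0:240,290:530],400,400),np.zeros((200,400,3),np.uint8)])]))
E
```

```text
[ 0.4656677  -0.18967605  0.27126882] 18.8
```

View pics/m11.png

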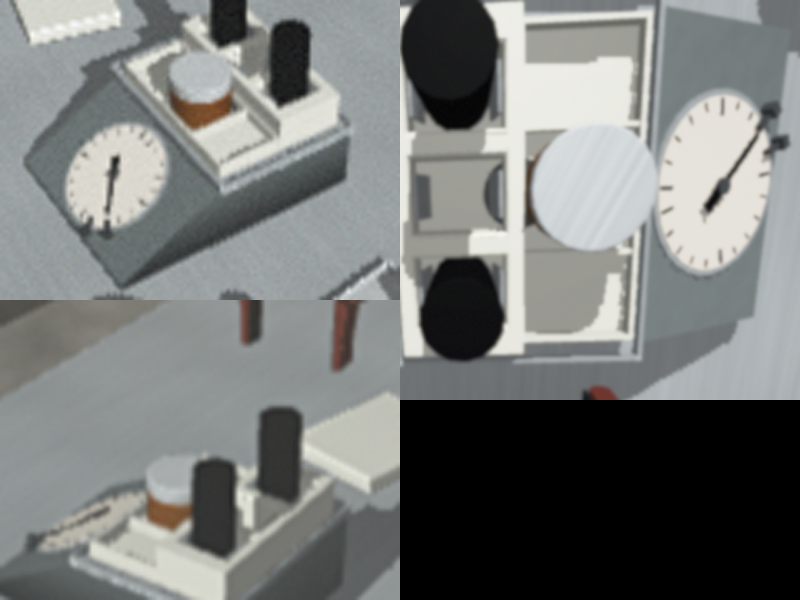

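```bash
cat > dial.py <<'E'
from h import *
def read(f,npy):
    g=cv2.imread('pics/'+f); m=robot.camera_model('wrist'); m['cam_to_world']=np.load(npy)
    x0,y0,x1,y1=430,30,540,180; cr=cv2.resize(g[y0:y1,x0:x1],None,fx=4,fy=4,interpolation=cv2.INTER_CUBIC)
    W=((cr.min(2)>170)).astype(np.uint8); W=cv2.morphologyEx(W,cv2.MORPH_CLOSE,np.ones((17,17)))
    k=[c for c in cv2.findContours(W,0,1)[0] if 10000<cv2.contourArea(c)]
    e=min((cv2.fitEllipse(cv2.convexHull(c)) for c in k),key=lambda e:-e[0][0]); print(f,e)
    (cx,cy),(a,b),th=e; t=np.deg2rad(th); R=np.array([[np.cos(t),-np.sin(t)],[np.sin(t),np.cos(t)]]); A=R@np.diag([a/2,b/2])
    P=proj(m,[[.644,-.116,.05],[.644-.044*.05,-.066,.05]]); vy=P[1]-P[0]
    u=np.linalg.solve(A,vy); u/=np.linalg.norm(u); up=np.array([u[1],-u[0]]); 
    if (A@up)[0]>0: up=-up   # up the slope = -x = image left
    c=np.array([cx,cy]); dark=[]
    G=cr.max(2).astype(np.float32)
    angs=np.arange(0,6.28,.01)
    prof=[np.mean([G[tuple(np.round((c+A@((np.cos(q)*up+np.sin(q)*u)*r))[::-1]).astype(int))] for r in np.arange(.3,.68,.03)]) for q in angs]
    prof=np.array(prof); i=prof.argmin(); w=(prof<prof.min()+40)&(abs(angs-angs[i])<.3); print('pointer',angs[i],(angs[w]*1).mean())
    tick=np.array([np.mean([G[tuple(np.round((c+A@((np.cos(q)*up+np.sin(q)*u)*r))[::-1]).astype(int))] for r in np.arange(.82,.94,.02)]) for q in angs])
    print('ticks',[round(angs[j],2) for j in range(5,len(angs)-5) if tick[j]==tick[j-5:j+6].min() and tick[j]<200])
    # tab: outside edge
    tab=np.array([np.mean([G[tuple(np.clip(np.round((c+A@((np.cos(q)*up+np.sin(q)*u)*r))[::-1]),0,[G.shape[0]-1,G.shape[1]-1]).astype(int))] for r in np.arange(1.06,1.15,.02)]) for q in angs])
    print('tabs dark',[round(angs[j],2) for j in range(len(angs)) if tab[j]<70])
read('w2.png','w2.npy'); read('w11.png','w11.npy')
E
python3 dial.py
```

```text
w2.png ((109.79132080078125, 279.2716979980469), (462.1343078613281, 602.8197021484375), 8.550259590148926)
pointer 1.42 1.4100000000000001
ticks [np.float64(0.3), np.float64(0.72), np.float64(0.73), np.float64(1.17), np.float64(1.18), np.float64(1.34), np.float64(1.49), np.float64(1.66), np.float64(1.67), np.float64(1.73), np.float64(1.87), np.float64(1.91), np.float64(1.93), np.float64(1.94), np.float64(1.95), np.float64(2.36), np.float64(2.45), np.float64(3.93), np.float64(4.32), np.float64(4.46), np.float64(4.47), np.float64(4.51), np.float64(4.71), np.float64(4.72), np.float64(4.87), np.float64(5.02), np.float64(5.16), np.float64(5.4), np.float64(5.62), np.float64(5.63), np.float64(5.65), np.float64(5.66), np.float64(5.99), np.float64(6.07)]
tabs dark [np.float64(2.55), np.float64(2.56), np.float64(2.57), np.float64(2.58), np.float64(2.59), np.float64(2.6), np.float64(2.61), np.float64(2.62), np.float64(2.63), np.float64(2.8), np.float64(2.81), np.float64(2.82), np.float64(2.83), np.float64(2.84), np.float64(2.85), np.float64(2.86)]
w11.png ((222.93722534179688, 349.22613525390625), (502.0231018066406, 1036.61376953125), 0.6612076163291931)Traceback (most recent call last):
  File "dial.py", line 22, in <module>
    read('w2.png','w2.npy'); read('w11.png','w11.npy')
                             ~~~~^^^^^^^^^^^^^^^^^^^^^
  File "dial.py", line 15, in read
    prof=[np.mean([G[tuple(np.round((c+A@((np.cos(q)*up+np.sin(q)*u)*r))[::-1]).astype(int))] for r in np.arange(.3,.68,.03)]) for q in angs]
                   ~^^^^^^^^^^^^^^^^^^^^^^^^^^^^^^^^^^^^^^^^^^^^^^^^^^^^^^^^^^^^^^^^^^^^^^^^^
IndexError: index 601 is out of bounds for axis 0 with size 600
```

```bash
python3 - <<'E'
s=open('dial.py').read()
s=s.replace("W=cv2.morphologyEx(W,cv2.MORPH_CLOSE,np.ones((17,17)))","L=cv2.connectedComponents(W)[1]; sd=(4*(cc[0]-x0),4*(cc[1]-y0)); W=(L==L[int(sd[1])+60,int(sd[0])-30]).astype(np.uint8)").replace("read(f,npy)","read(f,npy,cc)").replace("'w2.npy')","'w2.npy',(490,103))").replace("'w11.npy')","'w11.npy',(484,112))").replace("range(5,","range(8,").replace("-5:j+6","-8:j+9").replace("<200","<215").replace("[round(angs[j],2)","[float(round(angs[j],2))")
open('dial.py','w').write(s)
E
python3 dial.py
```

```text
w2.png ((113.79353332519531, 278.8385009765625), (453.4226379394531, 605.49560546875), 7.709144115447998)
pointer 1.3900000000000001 1.395
ticks [0.28, 0.69, 0.7, 1.14, 1.31, 1.65, 1.86, 2.36, 2.69, 3.06, 3.59, 3.77, 3.94, 4.34, 4.47, 4.48, 4.73, 4.89, 5.05, 5.45, 5.46, 5.67, 6.08]
tabs dark [2.55, 2.56, 2.57, 2.58, 2.59, 2.6, 2.61, 2.62, 2.63, 2.8, 2.81, 2.82, 2.83, 2.84, 2.85, 2.86]
w11.png ((219.984130859375, 174.7078857421875), (410.3086853027344, 1221.5426025390625), 8.79004955291748)
pointer 3.16 3.120588235294118Traceback (most recent call last):
  File "dial.py", line 22, in <module>
    read('w2.png','w2.npy',(490,103)); read('w11.png','w11.npy',(484,112))
                                       ~~~~^^^^^^^^^^^^^^^^^^^^^^^^^^^^^^^
  File "dial.py", line 17, in read
    tick=np.array([np.mean([G[tuple(np.round((c+A@((np.cos(q)*up+np.sin(q)*u)*r))[::-1]).astype(int))] for r in np.arange(.82,.94,.02)]) for q in angs])
                            ~^^^^^^^^^^^^^^^^^^^^^^^^^^^^^^^^^^^^^^^^^^^^^^^^^^^^^^^^^^^^^^^^^^^^^^^^^
IndexError: index 600 is out of bounds for axis 0 with size 600
```

```bash
python3 - <<'E'
import cv2,numpy as np
p=cv2.imread('pics/w11.png')[45:175,435:535]; q=cv2.imread('pics/sc11.png')[180:225,262:307]
cv2.imwrite('pics/m12.png',np.hstack([cv2.resize(p,(450,585),interpolation=cv2.INTER_CUBIC),cv2.resize(cv2.resize(q,(345,345),interpolation=cv2.INTER_CUBIC),(345,585))]))
E
```

```text
(no output)
```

View pics/m12.png

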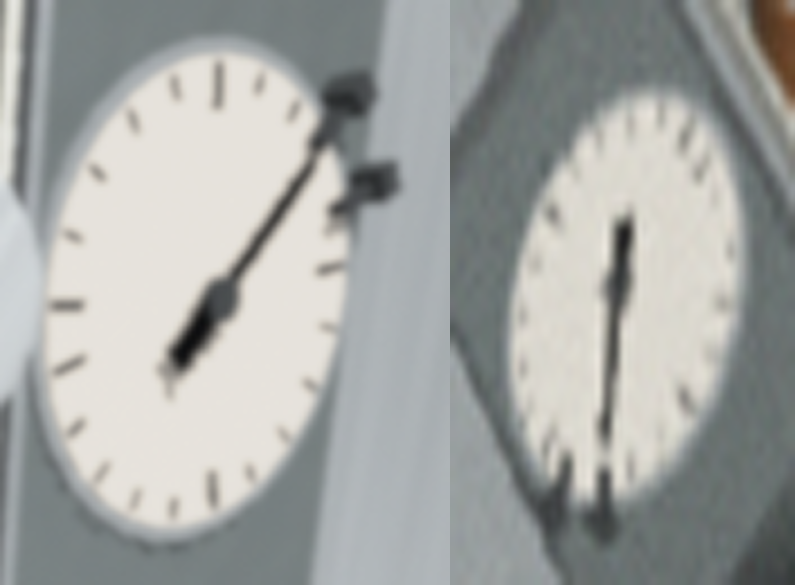

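```bash
python3 - <<'E'
import numpy as np, cv2
from scipy.optimize import least_squares
T={0:(67,305),.3:(72,236),.6:(97,173),.9:(134,122),1.2:(176,88),1.5:(217,85),1.8:(260,83),2.1:(294,112),3.0:(330,267),3.3:(328,328),3.6:(311,385),3.9:(286,434),4.2:(250,474),4.5:(212,488),4.8:(173,508),5.1:(134,498),5.4:(103,472),5.7:(76,428),6.0:(68,365)}
a=np.array(list(T)); X=np.array(list(T.values()),float)
long=np.isin(a,[0,1.5,3.0,4.5,6.0])
def H(p): return np.append(p[:8],1).reshape(3,3)
def ap(h,P): q=np.c_[P,np.ones(len(P))]@h.T; return q[:,:2]/q[:,2:]
def D(a,r): return np.c_[np.cos(a)*r,np.sin(a)*r]
r=least_squares(lambda p:(ap(H(p),D(a,np.where(long,p[8],1)))-X).ravel(),[-140,5,200,20,-220,295,0,0,.96]);h=H(r.x)
print('rms',np.sqrt((r.fun**2).mean()),r.x[8],'center',ap(h,D(np.array([0.]),0)),'2.31/2.7',ap(h,D(np.array([2.31,2.7]),1.)))
c=ap(h,D(np.array([0.]),0))[0]; hi=np.linalg.inv(h)
# shaft centroid line from the image
g=cv2.resize(cv2.imread('pics/w11.png')[45:175,435:535],(450,585),interpolation=cv2.INTER_CUBIC).max(2).astype(float)
pts=[]
for y in range(170,275,5):
    row=230-g[y,215:320]; xs=np.arange(215,320); xm=np.average(xs,weights=np.where(row>40,row,0)); pts.append((xm,y))
pts=np.array(pts); k=np.polyfit(pts[:,1],pts[:,0],1); print('line x at y=160,298,360',np.polyval(k,[160,298,360]))
for hub in [(np.polyval(k,298),298)]:
  for tip in [(np.polyval(k,y),y) for y in (150,180,230)]:
    v=ap(hi,[np.array(tip)-hub+c])[0]; print('angle',np.arctan2(v[1],v[0])%6.283, np.hypot(*v))
v=ap(hi,[(np.polyval(k,150),150)])[0]; print('no shift',np.arctan2(v[1],v[0]))
E
```

```text
rms 0.8151530691611136 0.9527672672684329 center [[206.00789606 300.06332095]] 2.31/2.7 [[312.72976407 139.58843966]
 [333.42547692 207.25295794]]
line x at y=160,298,360 [313.16971108 220.86073759 179.38859008]
angle 2.3134838815633545 0.9243629689663055
angle 2.3134838815633545 0.735094235196271
angle 2.3134838815633554 0.42180328586347127
no shift 2.388651300934707
```

Emit:
send_rows(commands=[[87.8,[0,40,0],0],[87.8,[0,80,0],0],[87.8,[0,120,0],0],[87.8,[0,160,0],0],[87.8,[0,200,0],0]])

```text
time: 19.37
tcp_pos: [0.6667, -0.1868, 0.263]
eef_rot: [-3.107, -0.01, 1.577]
force: [0.3, -1.4, 1.6]
gripper_width: 0.0879
```

Emit:
send_rows(commands=[[87.8,[0,30,20],0],[87.8,[0,40,50],0],[87.8,[0,40,70],0],[87.8,[0,40,70],0],[87.8,[0,40,70],0]])

```text
time: 19.78
tcp_pos: [0.7034, -0.1851, 0.1888]
eef_rot: [-3.102, -0.012, 1.578]
force: [-0.3, 0.1, 0.4]
gripper_width: 0.0876
```

```bash
python3 - <<'E'
from h import *
s=robot.sense(); print(s['tcp_pos'],s['time'])
p,m=snap('wrist','w13.png'); np.save('w13.npy',m['cam_to_world'])
u,v=proj(m,[[.644,-.116,.05]])[0]; print(u,v)
x0=int(max(0,u-75));y0=int(max(0,v-75)); print(x0,y0)
cv2.imwrite('pics/m13.png',cv2.resize(p[y0:y0+150,x0:x0+150,::-1],(600,600),interpolation=cv2.INTER_CUBIC))
E
```

```text
[ 0.70337151 -0.1850993   0.18880348] 19.7833
267.79194687635066 124.00818040340815
192 49
```

View pics/m13.png

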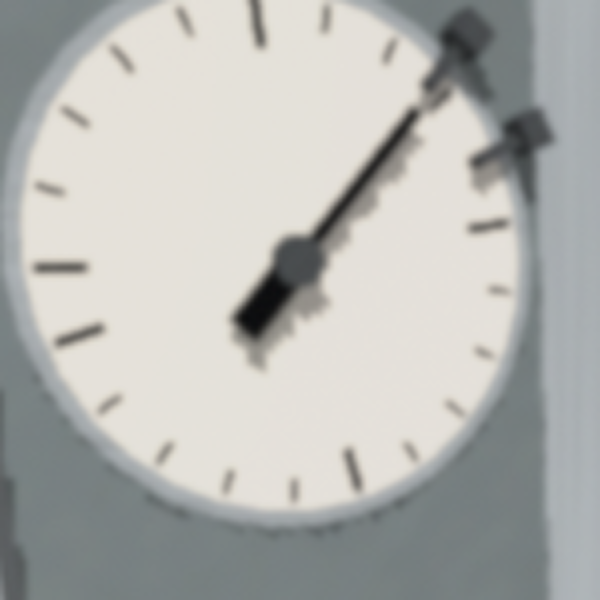

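```bash
python3 - <<'E'
import numpy as np, cv2
from scipy.optimize import least_squares
T={0:(60,268),.3:(50,189),.6:(76,117),.9:(121,59),1.2:(184,22),1.5:(257,22),1.8:(327,19),2.1:(389,50),3.0:(488,227),3.3:(499,291),3.6:(484,352),3.9:(455,407),4.2:(411,452),4.5:(354,470),4.8:(294,490),5.1:(228,481),5.4:(165,454),5.7:(110,404),6.0:(80,336)}
a=np.array(list(T)); X=np.array(list(T.values()),float)
long=np.isin(a,[0,1.5,3.0,4.5,6.0])
def H(p): return np.append(p[:8],1).reshape(3,3)
def ap(h,P): q=np.c_[P,np.ones(len(P))]@h.T; return q[:,:2]/q[:,2:]
def D(a,r): return np.c_[np.cos(a)*r,np.sin(a)*r]
r=least_squares(lambda p:(ap(H(p),D(a,np.where(long,p[8],1)))-X).ravel(),[-200,5,270,0,-240,255,0,0,.96]);h=H(r.x)
print('rms',np.sqrt((r.fun**2).mean()),'center',ap(h,D(np.array([0.]),0)),'2.31/2.4/2.7',ap(h,D(np.array([2.31,2.4,2.7]),1.)))
c=ap(h,D(np.array([0.]),0))[0]; hi=np.linalg.inv(h)
g=cv2.imread('pics/m13.png').max(2).astype(float)
pts=[]
for y in range(125,226,5):
    xs=np.arange(300,430); w=np.clip(75-g[y,xs],0,None)
    if w.sum()>0: pts.append((np.average(xs,weights=w),y))
pts=np.array(pts); k=np.polyfit(pts[:,1],pts[:,0],1); res=pts[:,0]-np.polyval(k,pts[:,1]); print('res',res.std(),'x at 110,261,325',np.polyval(k,[110,261,325]))
for hub,tip in [((np.polyval(k,261),261),(np.polyval(k,110),110)),((299,261),(416,110)),((248,321),(416,110))]:
    v=ap(hi,[np.array(tip)-hub+c])[0]; print('angle',np.arctan2(v[1],v[0]))
for t in [((456,48),),((522,136),)]:
    v=ap(hi,[np.array(t[0])-(299,261)+c])[0]; print('tab',np.arctan2(v[1],v[0]))
E
```

```text
rms 0.6482804406315439 center [[293.40133853 261.56410741]] 2.31/2.4/2.7 [[427.09202356  83.75595296]
 [441.12861493  99.69798836]
 [477.58960447 159.23798246]]
res 0.2664607444592582 x at 110,261,325 [417.47712853 298.91270224 248.66023017]
angle 2.3299318261738877
angle 2.3238080868209012
angle 2.336368355013426
tab 2.3009222663668236
tab 2.6965161916547498
```

```bash
python3 - <<'E'
from h import *
d,ms=snap('side','s14.png'); q,ma=snap('scene','sc14.png')
w=cv2.imread('pics/w11.png')[:,:,::-1]; mw=robot.camera_model('wrist'); mw['cam_to_world']=np.load('w11.npy')
t=np.linspace(0,2*np.pi,360)
for n,x,y in (('p3',.4595,-.0578),('p1',.4645,-.1697)):
  for vn,im,m in (('side',d,ms),('scene',q,ma)):
    r=lambda z:proj(m,[[x+.02*np.cos(a),y+.02*np.sin(a),z] for a in t])
    a=r(.2067); i=a[:,1].argmin(); pu=a[i]; k=(r(.2117)[:,1].min()-pu[1])/5
    u=int(round(pu[0])); col=im[:,u-1:u+2].max(2).mean(1).astype(float); v0=int(pu[1])
    bg=col[v0-8]; fg=col[v0+7]; th=(bg+fg)/2
    j=[v for v in range(v0-8,v0+8) if col[v]>=th>col[v+1]]
    e=[v+(col[v]-th)/(col[v]-col[v+1]) for v in j]
    print(n,vn,pu.round(1),'edge',np.round(e,2),'dz mm',np.round((np.array(e)-pu[1])/k,1),int(bg),int(fg))
print(robot.sense()['force'])
E
```

```text
p3 side [343.6 176.6] edge [176.88] dz mm [-1.] 149 51
p3 scene [336.8 154.9] edge [155.48] dz mm [-2.5] 157 30
p1 side [363.5 161.1] edge [162.03] dz mm [-3.2] 96 53
p1 scene [318.3 138.5] edge [139.13] dz mm [-2.8] 159 29
[-0.44649653  0.12021338  0.11950517]
```

```bash
python3 -c "
from rig import robot
print(robot.close_job())"
```

```text
the job is handed in; nothing more can be done
None
```

I put two black tubes, the first two in the row from the scale end, into pockets 3 and 1. Each was pressed to about 10 N and let go. The other two tubes were left on the sheet tray and the job is handed in; I got no verdict back.

- **Pointer:** in the last close-up it read about 2.33 rad, just past the first limit tab at 2.31. That is only about 0.05 rad inside the 2.28 rad limit, with a reading error of 0.01–0.02. An earlier oblique view gave 2.31. I did not add a third tube: I expected it to bring the pointer to about 2.66, also inside, but with more risk.
- **Tubes home:** at the end of both presses the force climbed at the platform's own stiffness, which is the sign of reaching the floor. The tube tops measured 1–3 mm below the expected height for home tubes with closed caps, probably camera calibration error, and nothing stood high. Both looked upright with no cream neck showing.
- **Surroundings:** the jar was still in its compartment and the slab looked undisturbed in the pictures. I kept the arm away from the jug, the tin and the orange and blue look-alikes, but did not re-measure them at the end. The fingers were clear of everything at hand-in, about 20 s into the 72 s allowed.

One check failed: my automatic reading of the dial outline did not work, so the pointer angles come from fitting the dial's tick marks by hand instead.

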